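# Lock a trailer tow shaft with its looped hitch pin

### The job

In the bicycle workshop, lock the trailer's tow shaft: take the hitch pin that has the sprung wire loop from the wooden rack, push it down fully home through the cross hole of the aluminium shaft with its loop still open and lying back towards the blue bracket, then swing the loop over the shaft's free end until it snaps shut below it. Leave the plain pin (no loop) standing in the rack, and let go of everything.

Things in the scene. Friction and masses are not known exactly. Their poses are not given: they have to be found in the camera images.
- pin_knob (a point): Centre of the red knob (upright, 28 mm across, 30 mm tall) of the looped pin; +z up. Collar's underside 32 mm below it; shank 10 mm thick, 65 mm long below that, pointed. 0.15 kg. Stands in a 75 mm tall wooden rack, collar on top; lift 65 mm to free it. Open loop leans to local -y and shuts on the +y side; fingers can close on the knob along y, between the loop's legs (69 mm apart).
- pin_loop (a joint): Wire loop's hinge (rad), along the pin's x, 11 mm above collar's underside. Orange crossbar (roller, 12 mm thick, 56 long) 76 mm from it. 0 open: bar 62 mm to -y of pin axis, 55 mm above collar's underside; 0.96 straight up, clearing the knob's top; 2.53 level; 3.67 shut, 65 deg below level at +y. Over-centre spring: below 1.1 springs back, above snaps shut by itself; 1 to 2 N moves the bar.
- tow_hole (a point): Mouth centre of the vertical cross hole (16 mm, 24 mm at the mouth, right through) in the top of the fixed level aluminium shaft, 40 mm square, top 110 mm above the bench. z up; y points along the shaft to its free end, 35 mm from here. Blue bracket 43 to 117 mm towards -y, 15 mm higher than the shaft. When home, the collar rests on this face and the pin's y lies along this y.
- plain_knob (a point): Centre of the red knob of the plain pin, as the other pin but without a loop. It stands in the rack's other hole, 110 mm away, and stays there. +z up.

How it is judged:
On the way, in this order (a step that is already met when the one before it is completed fails the run):
1. the looped pin is fully home in the cross hole, its loop still open (horizontal distance between pin_knob and tow_hole below 0.01 m and z of pin_knob in the frame of tow_hole between 0.024 and 0.04 m and angle between pin_knob's own z axis and vertical below 0.2 rad and value of joint pin_loop below 0.9 rad), for 0.2 s.
2. the loop is swung over the shaft end and shut (horizontal distance between pin_knob and tow_hole below 0.01 m and z of pin_knob in the frame of tow_hole between 0.024 and 0.04 m and angle between pin_knob's own z axis and vertical below 0.2 rad and value of joint pin_loop above 3.3 rad), for 0.2 s.
At the end, for the whole second after the job is handed in: Looped pin in the cross hole, upright within 11 degrees, collar within 8 mm of the shaft top, axis within 10 mm of the hole; loop over the free end and shut (above 3.3 rad), in line with the shaft within 20 degrees, at rest; plain pin within 30 mm of its start (all of step 2 and angle between the y axis of pin_knob and the y axis of tow_hole, either way round below 0.35 rad and velocity of joint pin_loop between -0.2 and 0.2 rad/s and distance of plain_knob from where it was at the start of the episode below 0.03 m); the robot touches nothing.
It fails at once if the plain pin is moved out of its place (distance of plain_knob from where it was at the start of the episode above 0.03 m).
It also fails if it takes over 51 s, if anything falls off the work surface, if the arm or the gripper's body presses on something with over 40 N, if the wrist force passes 120 N, or if a joint passes its speed limit or range.

### The arm

A 7-joint arm with a two-finger parallel gripper is mounted at the origin on the work surface. World frame = base frame: x ahead of the robot, y to its left, z up, the work surface at z = 0. Lengths are in m, angles in rad, forces in N, time in s.
With the tool pointing down it reaches from about 0.375 to 0.925 m from the base axis. Payload 3.1 kg.
Tool frame: the origin (TCP) lies between the finger pads; the fingertips stand 19 mm ahead of it and the grasp point (between the pads) is the TCP; z points along the fingers, y is the direction in which the jaws open and shut (so a half turn about z gives the same grasp; the last joint's range is limited). The gripper opens to 85 mm and grips with 20 to 120 N. Pads are 22 mm wide; open, the fingers measure 114 mm over their backs; the gripper's body (76 mm by 85 mm) begins 54 mm behind the grasp point. The pads swing forward as they close: fully open they stand 13 mm farther back than shut.
Start: joints at [1.085, 0.383, 0.044, 1.598, -0.018, 1.161, -0.05], TCP at [0.246, -0.602, 0.25] pointing down, gripper open.
Joint ranges: [-2.61, 2.61], [-0.41, 2.15], [-1.48, 1.57], [0, 2.5], [-1.57, 4.71], [0.05, 1.97], [-2.85, 2.85]. Speed limits (rad/s): [2.79, 2.79, 3.14, 3.14, 3.14, 3.14, 3.14].

### API

Orientations are given as a unit quaternion [x, y, z, w].
In Python, from bench import move_ptp, movel, move_j, move_gripper, pause, inverse_kinematics, read_camera, camera_params, MotionError, sign_off, look_for, tip_of, read_time_s, read_qpos, read_joint_vel, read_effort, read_eef_pos, read_tcp_rot, read_ft_force, read_ft_torque, read_finger_gap gives the robot as it stands. Calls block until the motion is done:
- move_ptp(position, orientation): joint-space move of the TCP to a pose.
- movel(position, orientation=None, speed=0.15): straight line of the TCP; orientation=None keeps the orientation; speed is the mean speed in m/s.
- move_j(angles): joint-space move.
- move_gripper(opening, effort=None): finger opening in m; effort is the grip in N (None keeps the last); returns when the fingers have stopped.
- pause(seconds).
- inverse_kinematics(position, orientation): joint angles nearest the present ones, or None.
- read_camera(name): name is "side" or "top"; returns the picture (480x640x3 uint8, red, green, blue); there is no depth.
- camera_params(name): a dict with "K" (3x3 intrinsics, pixels), "camera_from_world" (4x4, takes a point from world to camera coordinates). Camera axes: x right, y down, z forward; pixel columns grow to the right and rows downward; lengths in m; the calibration is good to about 2 mm. A picture is of the moment at which its call begins. camera_params takes no time and is no camera call.
A pose or a line that the arm cannot do raises MotionError and nothing moves.
- sign_off(): hands the job in, once; it reports no verdict.
Trained networks look in the newest picture that a camera, given by its name, has taken for a name from the list of things; names that differ only in an ending like _2 or _b are one class to them, and where a whole thing is asked for, a point or a joint stands for the part that bears it (a point fixed in the world has none). Each returns a list of dicts, best first, with "confidence" (0 to 1); they miss things now and then, are a little off and sometimes report something else, mostly with a low value. They report only what shows in the picture. A call takes as long as a camera call.
- look_for(camera, name): "at" ([column, row] in pixels, amid what is visible of it).
- tip_of(camera, name): "at" ([column, row] in pixels: a listed point, or the origin of a listed thing).
Readings, each from a call of its own:
- read_time_s(): time.
- read_qpos(): joint angles.
- read_joint_vel(): joint speeds.
- read_effort(): joint torques, N m.
- read_eef_pos(): TCP position.
- read_tcp_rot(): TCP orientation.
- read_ft_force(): force on the tool from outside, world axes, zero at the start.
- read_ft_torque(): the same for the moment, N m.
- read_finger_gap(): finger opening in m.
Only numpy, scipy, OpenCV 4.12 (cv2) and the standard library are available. Lean on these libraries where they do the work, as an engineer would, in place of code of your own. Each camera call takes 0.05 s, during which the arm holds its last target.

## Working session

There is one attempt and no reset: what is moved stays moved. The work goes in short steps, each a Python script; the robot and the scene stay as the last script left them, time stands still between calls to the robot, and variables do not carry over. Pictures are saved under pics/ and viewed, and the job is handed in when it is done.

```bash
mkdir -p pics; ls; cat > h.py <<'E'
import numpy as np, cv2
from bench import *
def save(cam,n):
    im=read_camera(cam); cv2.imwrite(f'pics/{n}.png',im[:,:,::-1]); return im
def tri(obs):
    A=[]
    for cam,p in obs:
        c=camera_params(cam); P=np.array(c["K"])@np.array(c["camera_from_world"])[:3]
        A+= [p[0]*P[2]-P[0], p[1]*P[2]-P[1]]
    X=np.linalg.svd(np.array(A))[2][-1]; return X[:3]/X[3]
def proj(cam,X):
    c=camera_params(cam); v=np.array(c["K"])@(np.array(c["camera_from_world"])[:3]@np.append(X,1)); return v[:2]/v[2]
def atz(cam,p,z):
    c=camera_params(cam); T=np.array(c["camera_from_world"]); R=T[:3,:3]; o=-R.T@T[:3,3]
    d=R.T@np.linalg.solve(np.array(c["K"]),[p[0],p[1],1]); return o+d*(z-o[2])/d[2]
E
python3 - <<'E'
from h import *
print(read_time_s(),read_tcp_rot())
for c in("side","top"):
    save(c,c+"0")
    p=camera_params(c);T=np.array(p["camera_from_world"]);print(c,-T[:3,:3].T@T[:3,3],T[2,:3],p["K"][0])
    for n in("pin_knob","plain_knob","tow_hole","pin_loop"):
        print(n,"tip",tip_of(c,n)[:3]); print("  look",look_for(c,n)[:3])
print(read_time_s())
E
```

```text
pics
0.0 [ 9.81251396e-01  1.92727602e-01 -3.29581694e-04 -1.28843773e-03]
side [0.39163092 0.56754435 0.54598642] [ 0.21252194 -0.77342025 -0.59720645] [433.41380265   0.         322.00312077]
pin_knob tip [{'at': [347.9, 340.6], 'confidence': 0.64}]
  look [{'at': [346.1, 336.8], 'confidence': 0.88}]
plain_knob tip [{'at': [269.4, 335.8], 'confidence': 0.79}]
  look [{'at': [267.4, 336.8], 'confidence': 0.92}]
tow_hole tip [{'at': [329.6, 217.8], 'confidence': 0.75}]
  look [{'at': [345.7, 212.7], 'confidence': 0.75}]Traceback (most recent call last):
  File "<stdin>", line 7, in <module>
ValueError: it knows: pin_knob, plain_knob, tow_hole
```

```bash
python3 - <<'E'
from h import *
c="top"
save(c,c+"0")
for c in ["top"]:
    p=camera_params(c);T=np.array(p["camera_from_world"]);print(c,-T[:3,:3].T@T[:3,3],T[2,:3],p["K"][0])
    for n in("pin_knob","plain_knob","tow_hole"):
        print(n,"tip",tip_of(c,n)[:3]); print("  look",look_for(c,n)[:3])
E
```

```text
top [0.42571099 0.04808728 0.87791042] [ 0.10845221  0.01040701 -0.99404719] [502.26108307   0.         315.54700488]
pin_knob tip [{'at': [227.8, 267.5], 'confidence': 0.66}]
  look [{'at': [235.0, 260.8], 'confidence': 0.77}]
plain_knob tip [{'at': [217.2, 196.9], 'confidence': 0.87}, {'at': [228.0, 262.7], 'confidence': 0.23}]
  look [{'at': [217.6, 197.3], 'confidence': 0.95}]
tow_hole tip [{'at': [403.7, 207.8], 'confidence': 0.89}]
  look [{'at': [470.3, 212.6], 'confidence': 0.81}]
```

View pics/side0.png

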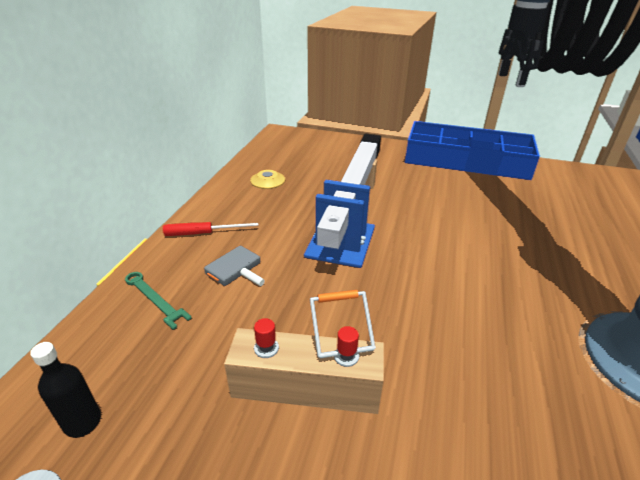

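View pics/top0.png

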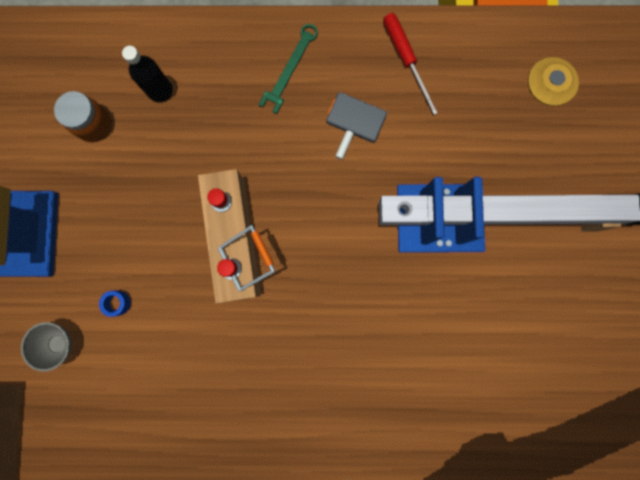

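```bash
python3 - <<'E'
from h import *
k=tri([("side",(347.9,340.6)),("top",(227.8,267.5))]);pl=tri([("side",(269.4,335.8)),("top",(217.2,196.9))]);h=tri([("side",(329.6,217.8)),("top",(403.7,207.8))])
print(k,pl,h, np.linalg.norm(k-pl))
k2=atz("top",(227.8,267.5),.107);print(k2,atz("side",(347.9,340.6),.107),atz("side",(347,342),.107))
print("hole",atz("top",(403.7,207.8),.11),atz("side",(329.6,217.8),.11))
# loop bar ends in top, z=.130 ; shaft edges
for p in [(251,228),(272,271)]: print("bar",atz("top",p,.130))
for p in [(383,196),(638,196),(383,221),(638,222)]: print("shaft",atz("top",p,.11))
for p in [(310,297),(365,293)]: print("bar side",atz("side",p,.130))
for n,X in (("k",k),("pl",pl),("h",h)): print(n,proj("top",X),proj("side",X))
im=cv2.imread('pics/top0.png')
cv2.imwrite('pics/t_a.png',cv2.resize(im[160:310,190:290],None,fx=6,fy=6,interpolation=2)[:600])
cv2.imwrite('pics/t_a.png',cv2.resize(im[210:310,190:290],None,fx=6,fy=6,interpolation=2))
cv2.imwrite('pics/t_b.png',cv2.resize(im[170:260,370:500],None,fx=6,fy=6,interpolation=2))
im=cv2.imread('pics/side0.png')
cv2.imwrite('pics/s_a.png',cv2.resize(im[280:370,220:350+40],None,fx=4,fy=4,interpolation=2))
E
```

```text
[0.45730354 0.19044224 0.10823983] [0.56435979 0.20964325 0.10476691] [ 0.55233868 -0.07888277  0.11328349] 0.1088199470841597
[0.45715593 0.19064676 0.107     ] [0.45775594 0.18939497 0.107     ] [0.45833843 0.19204531 0.107     ]
hole [ 0.55027658 -0.07979767  0.11      ] [ 0.55716522 -0.08391962  0.11      ]
bar [0.51560494 0.15290036 0.13      ]
bar [0.45131055 0.12041648 0.13      ]
shaft [ 0.56866171 -0.0480573   0.11      ]
shaft [ 0.56982966 -0.44044877  0.11      ]
shaft [ 0.52960519 -0.04767734  0.11      ]
shaft [ 0.52941858 -0.43784723  0.11      ]
bar side [0.52263953 0.14823017 0.13      ]
bar side [0.45119465 0.11790218 0.13      ]
k [227.78695506 267.37047866] [348.10133808 340.63371459]
pl [217.56461738 198.84225722] [266.35146693 335.05882011]
h [403.43628302 206.13160318] [331.46982668 218.15745225]
```

View pics/t_a.png

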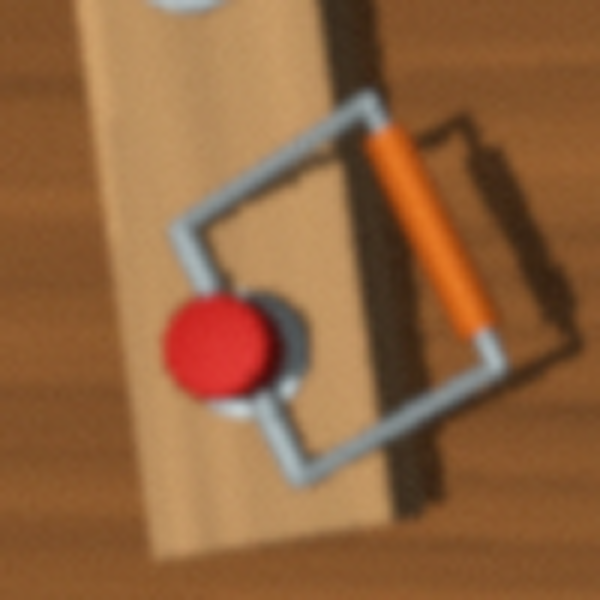

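View pics/t_b.png

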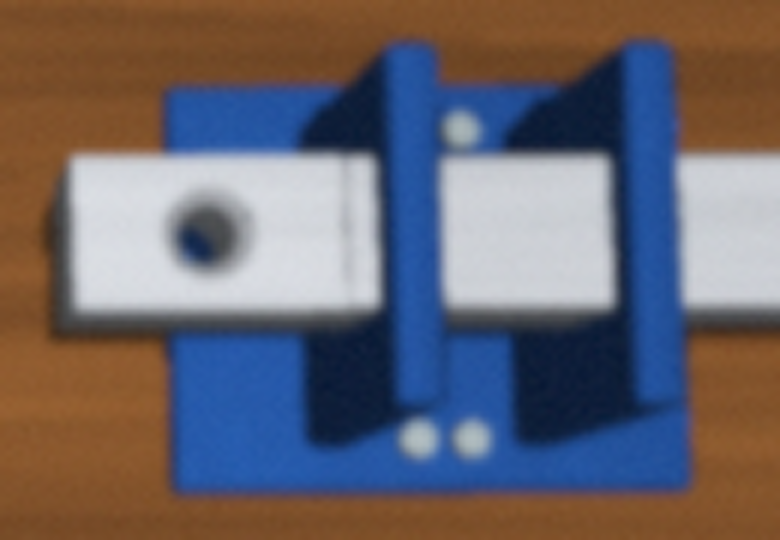

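View pics/s_a.png

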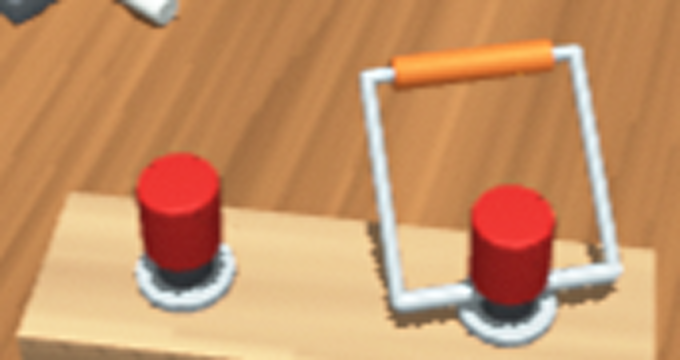

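```bash
cat >> h.py <<'E'
from scipy.spatial.transform import Rotation as Ro
def down(deg):
    f=np.radians(deg); y=np.array([np.cos(f),np.sin(f),0]); z=np.array([0,0,-1.]); return Ro.from_matrix(np.c_[np.cross(y,z),y,z]).as_quat()
K=np.array([.4573,.190,.107]); H=np.array([.549,-.0815,.110]); A=116.8
E
python3 - <<'E'
from h import *
print(read_time_s())
for a in (A,A-180):
  for p,d in ((K+[0,0,.09],0),(K,0),(H+[0,0,.14],90-A),(H+[0,0,.034],90-A),(H+[0,-.11,.06],90-A),(H+[0,-.11,.06],180-A),(H+[0,-.11,.06],0-A)):
    q=inverse_kinematics(p,down(a+d)); print(a,d,None if q is None else np.round(q,2))
E
```

```text
0.7
116.8 0 [ 0.59  0.4  -1.23  1.97  0.43  1.07  1.2 ]
116.8 0 [ 0.41  0.5  -1.03  2.04  0.55  0.91  1.12]
116.8 -26.799999999999997 [ 0.64  0.27 -0.65  1.8   0.18  1.13  1.5 ]
116.8 -26.799999999999997 [ 0.61  0.4  -0.63  1.89  0.29  0.94  1.41]
116.8 -26.799999999999997 [ 0.74  0.4  -0.58  1.81  0.26  1.    1.63]
116.8 63.2 [-0.69  0.83  1.37  1.88 -0.87  1.22 -2.16]
116.8 -116.8 [ 0.62  0.38 -0.43  1.82  0.18  0.99  0.12]
-63.2 0 [ 0.36  0.27 -0.93  1.98  0.25  1.01 -1.79]
-63.2 0 [ 0.29  0.43 -0.88  2.04  0.43  0.86 -1.94]
-63.2 -26.799999999999997 [ 0.39  0.23 -0.35  1.81  0.09  1.11 -1.57]
-63.2 -26.799999999999997 [ 0.35  0.35 -0.32  1.91  0.14  0.91 -1.61]
-63.2 -26.799999999999997 [ 0.43  0.35 -0.2   1.83  0.08  0.97 -1.37]
-63.2 63.2 [ 0.62  0.38 -0.43  1.82  0.18  0.99  0.12]
-63.2 -116.8 [-0.69  0.83  1.37  1.88 -0.87  1.22 -2.16]
```

```bash
python3 - <<'E'
from h import *
q=down(A-180)
move_ptp([.35,-.35,.30],down(-90)); 
move_ptp(K+[0,0,.11],q)
move_gripper(.052,40)
movel(K+[0,0,.055],q,speed=.15)
print(read_time_s(),read_eef_pos(),read_finger_gap(),read_qpos())
save("side","s1");save("top","t1")
im=cv2.imread('pics/side0.png')
E
python3 - <<'E'
import cv2,numpy as np
a=cv2.imread('pics/s1.png')[180:400,200:450];b=cv2.imread('pics/t1.png')[150:350,130:350]
cv2.imwrite('pics/c1.png',np.hstack([cv2.resize(a,(400,352)),cv2.resize(b,(387,352))]))
E
```

```text
4.7333 [0.45724098 0.19025302 0.16201526] 0.051914549175292195 [ 0.22075406  0.2894149  -0.77739212  2.0129556   0.250775    0.93503445
 -1.78909141]
```

View pics/c1.png

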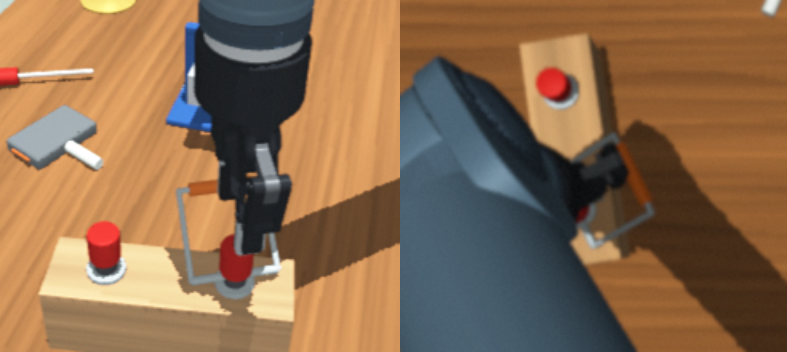

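```bash
python3 - <<'E'
from h import *
q=down(A-180)
movel(K+[0,0,.004],q,speed=.06)
print(read_ft_force())
move_gripper(.02,60)
print(read_time_s(),read_finger_gap(),read_ft_force(),read_eef_pos())
movel(K+[0,0,.080],q,speed=.12)
print(read_time_s(),read_finger_gap(),read_ft_force())
movel(K+[0,0,.150],q,speed=.2)
save("side","s2");save("top","t2")
for c in("side","top"): print(tip_of(c,"pin_knob"),tip_of(c,"plain_knob"))
a=cv2.imread('pics/s2.png')[130:400,200:450];b=cv2.imread('pics/t2.png')[150:350,130:350]
cv2.imwrite('pics/c2.png',np.hstack([cv2.resize(a,(400,432)),cv2.resize(b,(387,432))]))
E
```

```text
[ 0.00938731 -0.7661515  -0.48791449]
6.175 0.02651773305218668 [-1.3195079  -0.12598644  3.27427059] [0.45766481 0.19050476 0.1116718 ]
6.9583 0.02682812230369817 [ 0.40668507  0.15475314 -1.65399739]
[{'at': [354.1, 252.0], 'confidence': 0.64}] [{'at': [269.7, 330.0], 'confidence': 0.71}]
[{'at': [208.5, 261.6], 'confidence': 0.65}] []
```

View pics/c2.png

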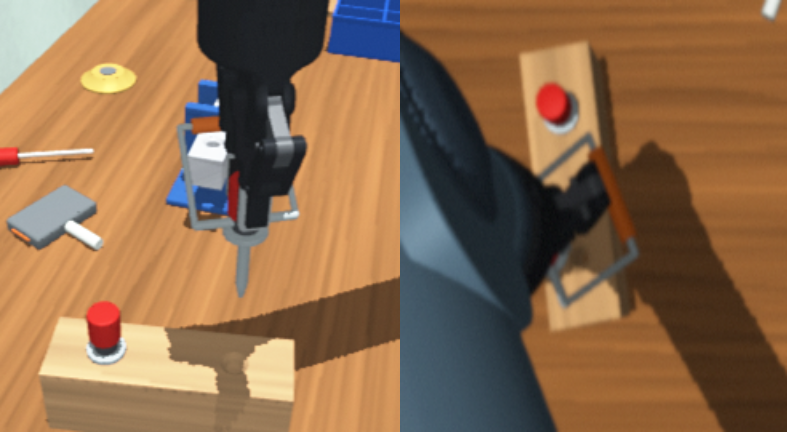

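```bash
python3 - <<'E'
from h import *
q=down(-90)
movel([H[0],H[1],.245],q,speed=.15)
print(read_time_s(),read_finger_gap(),read_ft_force(),read_eef_pos())
save("side","s3");save("top","t3")
for c in("side","top"): print(tip_of(c,"pin_knob"),tip_of(c,"tow_hole"))
a=cv2.imread('pics/s3.png')[100:270,230:430];b=cv2.imread('pics/t3.png')[120:300,330:500]
cv2.imwrite('pics/c3.png',np.hstack([cv2.resize(a,(420,357),interpolation=2),cv2.resize(b,(337,357),interpolation=2)]))
P=read_eef_pos()
for z in (.138,.206,.241): print(z,proj("side",[P[0],P[1],z]))
E
```

```text
9.8167 0.026627744986151527 [-0.38761044 -0.75568403 -1.12874944] [ 0.54890679 -0.08037893  0.24508695]
[{'at': [335.9, 151.8], 'confidence': 0.87}] [{'at': [333.2, 217.3], 'confidence': 0.59}]
[{'at': [421.7, 191.1], 'confidence': 0.61}] [{'at': [403.4, 205.7], 'confidence': 0.96}]
0.138 [334.02782047 206.22098145]
0.206 [335.32158944 172.03901021]
0.241 [336.04459848 152.93677854]
```

View pics/c3.png

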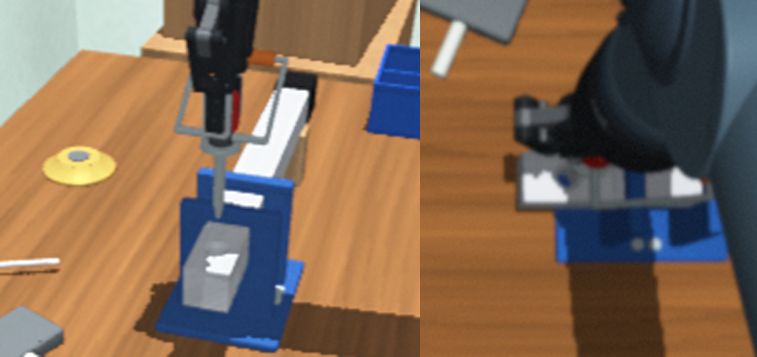

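```bash
python3 - <<'E'
from h import *
for p in ((333.2,217.3),(332.4,216.7),(329.6,217.8)): print(atz("side",p,.11))
for p in ((403.4,205.7),(403.7,207.8),(404.7,209.2)): print(atz("top",p,.11))
print("tip",atz("side",(333.3,202.4),.144), proj("side",[.549,-.0815,.11]))
a=cv2.imread('pics/side0.png')[170:270,290:390]
b=cv2.imread('pics/s3.png')[170:270,290:390]
cv2.imwrite('pics/c4.png',np.hstack([cv2.resize(x,(400,400),interpolation=2) for x in(a,b)]))
E
```

```text
[ 0.55125728 -0.08754955  0.11      ]
[ 0.55319533 -0.0890776   0.11      ]
[ 0.55716522 -0.08391962  0.11      ]
[ 0.55355703 -0.0793816   0.11      ]
[ 0.55027658 -0.07979767  0.11      ]
[ 0.54809531 -0.08130756  0.11      ]
tip [ 0.55122963 -0.08399758  0.144     ] [333.54366142 219.21378914]
```

View pics/c4.png

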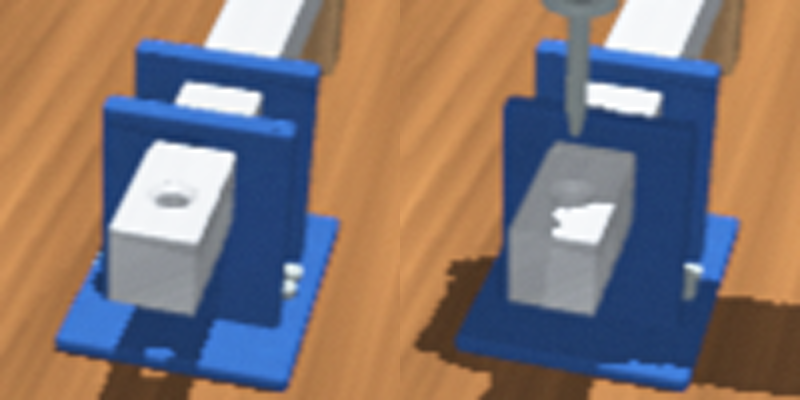

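```bash
python3 - <<'E'
from h import *
q=down(-90); x,y=.5495,-.0822
movel([x,y,.222],q,speed=.1)
print(read_ft_force(),read_eef_pos())
for z in (.205,.19,.175,.160,.152,.149,.147,.1455):
    movel([x,y,z],q,speed=.08)
    f=read_ft_force(); print(z,np.round(f,1),np.round(read_eef_pos(),4),round(read_finger_gap(),4))
    if f[2]>15 or np.hypot(f[0],f[1])>15: print("stop");break
print(read_time_s())
save("side","s5");save("top","t5")
a=cv2.imread('pics/s5.png')[100:270,230:430];b=cv2.imread('pics/t5.png')[120:300,330:500]
cv2.imwrite('pics/c5.png',np.hstack([cv2.resize(a,(420,357),interpolation=2),cv2.resize(b,(337,357),interpolation=2)]))
E
```

```text
[ 0.1297336   0.19005691 -1.39760559] [ 0.54877458 -0.08224014  0.22109898]
0.205 [-0.3 -0.4 -2.5] [ 0.5488 -0.0822  0.2041] 0.0265
0.19 [-0.7 -0.4 -1.4] [ 0.5487 -0.0822  0.189 ] 0.026
0.175 [ 0.3  0.4 -1. ] [ 0.5487 -0.0822  0.174 ] 0.0264
0.16 [ 0.4  0.2 -0.5] [ 0.5487 -0.0821  0.159 ] 0.0262
0.152 [-0.  -0.1 -1.9] [ 0.549  -0.0822  0.1514] 0.0263
0.149 [ 0.1 -0.5 -2.2] [ 0.5494 -0.0822  0.1489] 0.0264
0.147 [-0.4  0.2 -2.7] [ 0.5494 -0.0822  0.1469] 0.0265
0.1455 [-2.7  0.3  6. ] [ 0.5497 -0.0822  0.1467] 0.0262
12.8583
```

View pics/c5.png

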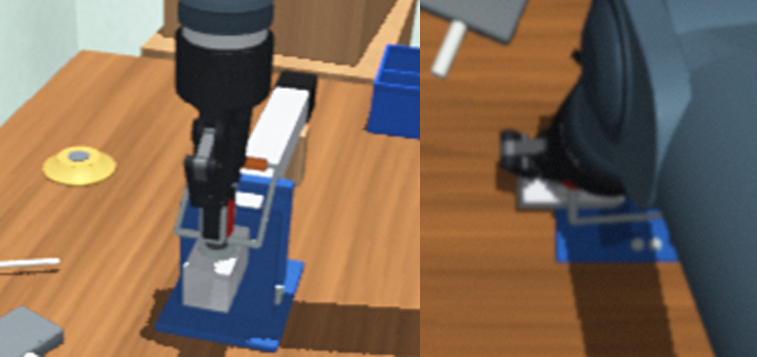

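```bash
python3 - <<'E'
from h import *
q=down(-90)
move_gripper(.052)
pause(.2)
movel([.5497,-.0822,.19],q,speed=.08)
movel([.5497,-.0822,.27],q,speed=.2)
move_ptp([.5497,-.185,.27],down(0))
move_gripper(0,30)
print(read_time_s(),read_ft_force(),read_eef_pos(),read_finger_gap())
save("side","s6");save("top","t6")
for c in("side","top"): print(tip_of(c,"pin_knob"),tip_of(c,"plain_knob"))
a=cv2.imread('pics/s6.png')[100:270,230:430];b=cv2.imread('pics/t6.png')[120:300,330:500]
cv2.imwrite('pics/c6.png',np.hstack([cv2.resize(a,(420,357),interpolation=2),cv2.resize(b,(337,357),interpolation=2)]))
print(proj("side",[.5497,-.0822,.142]),proj("top",[.5497,-.0822,.142]))
E
```

```text
16.8167 [-0.59801022 -0.4174225   0.15418085] [ 0.54972655 -0.18499532  0.27008345] 9.993594154830041e-05
[{'at': [334.3, 202.5], 'confidence': 0.64}] [{'at': [266.6, 332.3], 'confidence': 0.79}]
[{'at': [407.3, 203.1], 'confidence': 0.57}] [{'at': [215.6, 197.9], 'confidence': 0.64}]
[333.83252336 203.98814911] [408.88698123 204.73588165]
```

View pics/c6.png

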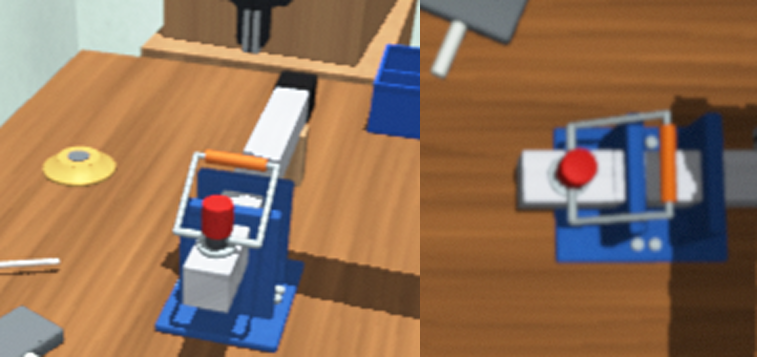

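```bash
python3 - <<'E'
from h import *
print(atz("top",(455,201.7),.165))
q=down(0); x=.5497; hy=-.0822; hz=.121
movel([x,-.185,.172],q,speed=.15)
print(np.round(read_ft_force(),1))
for a in (35.4,50,65,80,92,100,106):
    r=np.radians(a); by=hy-.076*np.cos(r); bz=hz+.076*np.sin(r)
    movel([x,by-.017,bz+.006],q,speed=.08)
    f=read_ft_force(); print(a,np.round(f,1),np.round(read_eef_pos(),4))
    if np.linalg.norm(f)>12: print("stop");break
    if a==80: save("side","s7")
save("side","s8");save("top","t8");print(read_time_s())
a=cv2.imread('pics/s7.png')[100:270,230:430];b=cv2.imread('pics/s8.png')[100:270,230:430]
cv2.imwrite('pics/c7.png',np.hstack([cv2.resize(a,(400,340),interpolation=2),cv2.resize(b,(400,340),interpolation=2)]))
E
```

```text
[ 0.55044004 -0.14419654  0.165     ]
[ 0.1 -0.5  1.2]
35.4 [-0.  -0.7  0.1] [ 0.5499 -0.1603  0.1715]
50 [-0.2 -0.9 -0.6] [ 0.5503 -0.1477  0.1861]
65 [-0.5 -1.2 -0.6] [ 0.55   -0.1303  0.1964]
80 [ 0.1 -0.4  0.1] [ 0.5498 -0.1107  0.2021]
92 [ 0.2  0.2 -0.2] [ 0.5497 -0.095   0.203 ]
100 [ 0.1 -0.7 -0.4] [ 0.5496 -0.0847  0.2018]
106 [-0.1  0.1  0.2] [ 0.5496 -0.0772  0.1999]
20.5917
```

View pics/c7.png

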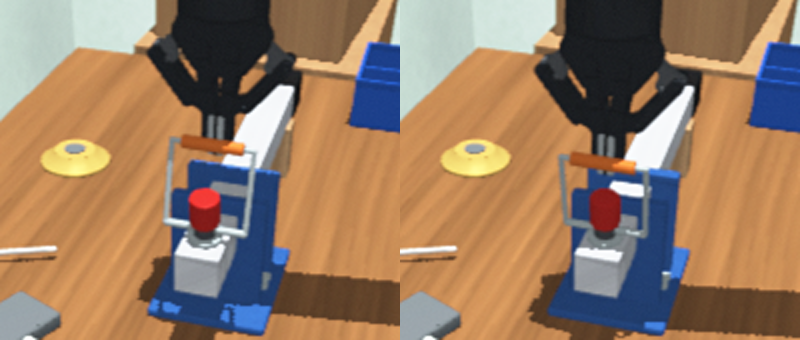

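```bash
python3 - <<'E'
from h import *
for a in range(35,130,10):
    r=np.radians(a); p=[.5497,-.0822-.076*np.cos(r),.121+.076*np.sin(r)]; print(a,proj("side",p),proj("top",p))
b=cv2.imread('pics/s8.png')[140:260,270:400];c=cv2.imread('pics/t8.png')[140:270,350:490]
cv2.imwrite('pics/c8.png',np.hstack([cv2.resize(b,(400,369),interpolation=2),cv2.resize(c,(397,369),interpolation=2)]))
E
```

```text
35 [342.69893677 177.13974999] [455.11840785 202.2587194 ]
45 [341.83794435 174.27741717] [450.9921432  201.01510149]
55 [340.69333252 172.5308849 ] [445.28528971 199.93777143]
65 [339.28626076 172.00932512] [438.16099049 199.07410725]
75 [337.64906524 172.79089369] [429.86032749 198.46404054]
85 [335.82589032 174.91280511] [420.69286664 198.13673305]
95 [333.87248897 178.36190539] [411.01952099 198.10797755]
105 [331.85493233 183.06721289] [401.22938671 198.37875309]
115 [329.84707892 188.8960422 ] [391.71344907 198.93518478]
125 [327.92683746 195.65514858] [382.83868944 199.74990942]
```

View pics/c8.png

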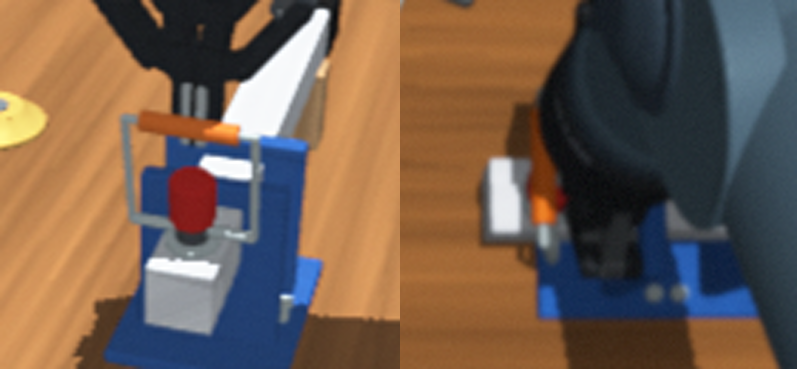

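```bash
python3 - <<'E'
from h import *
pause(.4)
save("side","s9")
b=cv2.imread('pics/s9.png')[140:260,270:400]
cv2.imwrite('pics/c9.png',cv2.resize(b,(400,369),interpolation=2))
print(np.round(read_ft_force(),1))
E
```

```text
[ 0.3 -1.2  0.1]
```

View pics/c9.png

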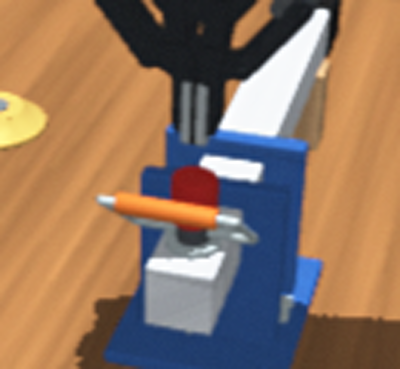

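It is past over-centre and closing by itself; I retreat upward and watch it finish.

```bash
python3 - <<'E'
from h import *
p=read_eef_pos()
movel([p[0],p[1],.28],speed=.15)
move_ptp([.5497,-.30,.30],down(0))
print(read_time_s())
save("side","s10");save("top","t10")
for c in("side","top"): print(tip_of(c,"pin_knob"),tip_of(c,"plain_knob"))
b=cv2.imread('pics/s10.png')[140:260,270:400];c=cv2.imread('pics/t10.png')[140:270,350:490]
cv2.imwrite('pics/c10.png',np.hstack([cv2.resize(b,(400,369),interpolation=2),cv2.resize(c,(397,369),interpolation=2)]))
E
```

```text
22.6167
[{'at': [332.3, 204.5], 'confidence': 0.97}] [{'at': [266.5, 333.9], 'confidence': 0.97}]
[{'at': [407.1, 202.4], 'confidence': 0.88}] [{'at': [217.2, 199.3], 'confidence': 0.82}]
```

View pics/c10.png

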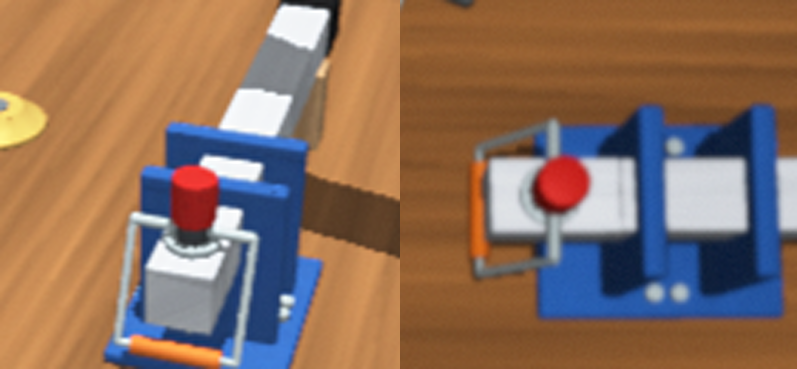

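```bash
python3 - <<'E'
from h import *
for t in (2.53,2.9,3.2,3.3,3.4,3.55,3.67):
    r=np.radians(35.4)+t; p=[.5497,-.0822-.076*np.cos(r),.121+.076*np.sin(r)]; print(t,proj("side",p),proj("top",p))
print(proj("side",[.5497,-.0822,.142]),tri([("side",(332.3,204.5)),("top",(407.1,202.4))]))
save("side","s11");save("top","t11")
b=cv2.imread('pics/s11.png')[140:270,270:400]
cv2.imwrite('pics/c11.png',cv2.resize(b,(598,598),interpolation=2))
for n,s in(("s","side"),("t","top")):
    im=cv2.imread(f'pics/{n}11.png')[:,:,::-1].astype(int)
    R=im[...,0]>180; m=R&(im[...,1]>70)&(im[...,1]<160)&(im[...,2]<60); m[:160]=0;m[290:]=0;m[:,:300]=0;m[:,430:]=0
    yy,xx=np.nonzero(m);print(s,len(xx),xx.mean(),yy.mean())
E
```

```text
2.53 [321.93220005 237.26746357] [356.48417978 206.91712131]
2.9 [322.52989533 248.43678427] [358.61737659 209.73675958]
3.2 [324.10992285 253.54793156] [364.76274303 211.65359985]
3.3 [324.81490553 254.40606686] [367.558318   212.19446986]
3.4 [325.59343533 254.84195032] [370.67889389 212.68035766]
3.55 [326.87742406 254.72122008] [375.90219386 213.30004573]
3.67 [327.98497054 253.98000648] [380.48703297 213.69699416]
[333.83252336 203.98814911] [ 0.55263288 -0.0796815   0.14202716]
side 46 326.5652173913044 255.2608695652174
top 96 377.09375 214.70833333333334
```

View pics/c11.png

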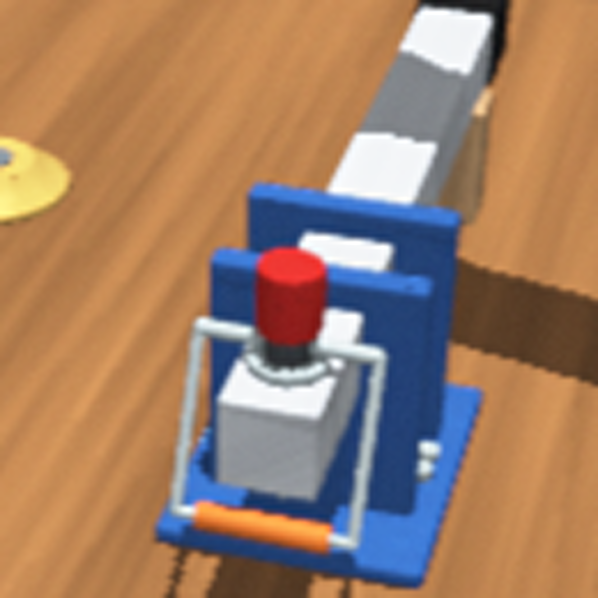

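```bash
python3 - <<'E'
from h import *
print(read_time_s(),np.round(read_ft_force(),1),np.abs(read_joint_vel()).max()); sign_off()
E
```

```text
23.0167 [-0.7  0.4  0.6] 0.008922970492771007
the job is handed in; nothing more can be done
```

I locked the tow shaft and handed the job in at 23.0 s; sign-off gives no verdict.

**What I did:** I took the looped pin from the rack and turned it about 27° to line up with the shaft. I pushed it down through the cross hole until the collar met the shaft top (about 6 N, at the expected height), with the loop open over the blue bracket. After letting go, I pushed the crossbar past over-centre with closed fingers, and the loop snapped shut by itself. The arm then moved clear.

**Last checks:**
- **Pin:** it looks upright and in line with the shaft. The knob measured (0.553, -0.080, 0.142). That is 32 mm above the shaft top and about 4 mm from my hole estimate.
- **Loop:** the crossbar was below the shaft's free end in both pictures. Its pixel position puts the loop at about 3.5 to 3.7 rad, but the top view partly hid the bar. I did not measure the loop's speed; its position agreed in the last two pictures.
- **Plain pin:** it still stands in the rack, within a few pixels of its first position.
- **Robot:** standing well clear of the scene, with wrist force about 1 N or less.

No check failed. The two cameras disagreed by a few millimetres on the knob's and hole's positions, well inside the 10 mm allowed.

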